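# Count two bearing balls on the rocking counting board

### The job

Use the wooden counting board that holds the steel balls to count out two of them: press down its pocket end so that the balls roll out of the channel and one drops into each of the two pockets, then press its channel end fully down again so that the spare balls roll back into the channel. Leave the board tipped that way with both pockets filled. The like board without balls, stored behind it, is not needed.

Things in the scene. Friction and masses are not known exactly. Their poses are not given: they have to be found in the camera images.
- rocker (a joint): tilt of the counting board, a pale wooden board 224 x 72 mm rocking on a level steel pin 50 mm above the bench, in a stand fixed to it: 0 = channel end fully down (start, stop), 0.40 rad = pocket end fully down (stop), 0.20 = level. The pin is stiff: the board stays where it is left; about 2 to 4 N pressed on an end moves it.
- board_mid (a point): middle of the board's deck (upper face), 24 mm above the pin; tilts with the board. x runs along the board to the pocket end, y across it, z out of the deck. Two lanes 23 mm wide at y = +-14.5 mm, x = -60 to 60 mm, between walls 14 mm high. Channel: x = -60 to -15 mm (dark line at its edge). One pocket per lane: x = 37 to 60 mm, 11 mm deep, dark floor.
- pocket_tab (a point): round cork mark on the flat tab beyond the pockets, at x = +92 mm from board_mid, level with the deck: press here to tip the board to the pocket end. The tab is 44 x 72 mm, centred 2 mm inward of the mark; an 8 mm thick end wall 14 mm high bounds it. Fully down, the mark is 55 mm above the bench, fully up 92 mm.
- channel_tab (a point): the same cork mark on the tab at the channel end, at x = -92 mm from board_mid: press here to tip the board to the channel end. Same sizes and heights.
- lead_ball_1_center (a point): centre of a 20 mm bright steel ball, about 33 g, loose: at the start, in the lane on the board's +y side, the one nearer the pocket. The balls in a lane cannot pass each other.
- lead_ball_2_center (a point): centre of a 20 mm bright steel ball, about 33 g, loose: at the start, in the lane on the board's -y side, the one nearer the pocket. The balls in a lane cannot pass each other.
- rear_ball_1_center (a point): centre of a 20 mm bright steel ball, about 33 g, loose: at the start, in the lane on the board's +y side, the one farther from the pocket, against the channel's end wall. The balls in a lane cannot pass each other.
- rear_ball_2_center (a point): centre of a 20 mm bright steel ball, about 33 g, loose: at the start, in the lane on the board's -y side, the one farther from the pocket, against the channel's end wall. The balls in a lane cannot pass each other.

How it is judged:
On the way:
1. the board is tipped to the pocket end and a ball lies in each pocket (value of joint rocker above 0.3 rad and x of lead_ball_1_center in the frame of board_mid between 0.041 and 0.056 m and z of lead_ball_1_center in the frame of board_mid between -0.008 and 0.004 m and y of lead_ball_1_center in the frame of board_mid between 0.004 and 0.025 m and x of lead_ball_2_center in the frame of board_mid between 0.041 and 0.056 m and z of lead_ball_2_center in the frame of board_mid between -0.008 and 0.004 m and y of lead_ball_2_center in the frame of board_mid between -0.025 and -0.004 m), for 0.2 s.
At the end, for the whole second after the job is handed in: The board is tipped back to its channel end (tilt below 0.07 rad); in each lane one ball lies in the pocket (sunk below the deck by half) and the spare ball lies in the channel, its centre at least 5 mm inside the inlaid line (value of joint rocker below 0.07 rad and x of lead_ball_1_center in the frame of board_mid between 0.041 and 0.056 m and z of lead_ball_1_center in the frame of board_mid between -0.008 and 0.004 m and y of lead_ball_1_center in the frame of board_mid between 0.004 and 0.025 m and x of lead_ball_2_center in the frame of board_mid between 0.041 and 0.056 m and z of lead_ball_2_center in the frame of board_mid between -0.008 and 0.004 m and y of lead_ball_2_center in the frame of board_mid between -0.025 and -0.004 m and x of rear_ball_1_center in the frame of board_mid between -0.06 and -0.02 m and z of rear_ball_1_center in the frame of board_mid between 0.004 and 0.016 m and y of rear_ball_1_center in the frame of board_mid between 0.004 and 0.025 m and x of rear_ball_2_center in the frame of board_mid between -0.06 and -0.02 m and z of rear_ball_2_center in the frame of board_mid between 0.004 and 0.016 m and y of rear_ball_2_center in the frame of board_mid between -0.025 and -0.004 m); the robot touches nothing.
It also fails if it takes over 48 s, if anything falls off the work surface, if the arm or the gripper's body presses on something with over 40 N, if the wrist force passes 120 N, or if a joint passes its speed limit or range.

### The arm

A 6-joint arm with a two-finger parallel gripper is mounted at the origin on a cart in front of the work surface, level with it; the furniture and walls round the work are solid. World frame = base frame: x ahead of the robot, y to its left, z up, the work surface at z = 0. Lengths are in m, angles in rad, forces in N, time in s.
With the tool pointing down it reaches from about 0.4 to 0.825 m from the base axis. Payload 7 kg.
Tool frame: the origin (TCP) lies at the very end of the fingers, on their centre line; the grasp point (between the pads) lies 19 mm behind it (arm.pinch_z is the distance from the TCP to the grasp point, in m); z points along the fingers, y is the direction in which the jaws open and shut (so a half turn about z gives the same grasp; the last joint's range is limited). The gripper opens to 85 mm and grips with 20 to 120 N. Pads are 22 mm wide; open, the fingers measure 114 mm over their backs; the gripper's body (76 mm by 85 mm) begins 54 mm behind the grasp point. The pads swing forward as they close: fully open they stand 13 mm farther back than shut.
Start: joints at [1.456, 0.359, 0.012, 0, -1.224, -0.288], TCP at [0.265, 0.621, 0.231] pointing down, gripper open.
Joint ranges: [-3.07, 3.07], [-1.43, 2.12], [-1.02, 1.25], [-3.03, 1.67], [-3.05, -0], [-3.03, 3.03]. Speed limits (rad/s): [2.39, 2.39, 3.01, 3.14, 3.14, 3.14].

### API

Orientations are given as a unit quaternion [x, y, z, w].
In Python, from cell import arm gives the robot as it stands.
- The arm moves only by the shell command python3 -m pendant 'ROWS' [FORCE]. ROWS is a JSON object of lists of equal length, an entry for each row: "dp": the shift along the tool's x, y, z in m, a list of three; "spin": the turn about the tool's z in rad; "fingers": the gripper command: -1 is shut, 1 is fully open, values between are in proportion. In form: {"dp": [[x, y, z], ...], "spin": [spin, ...], "fingers": [fingers, ...]}. A call has 1 to 5 rows; each row is the pose to reach, as a shift and turn from the pose commanded when the call began, along the tool's axes at that moment; what a row does not reach only later rows make up. A row lasts 1/8 s, in which the tool goes at most 62.5 mm and 10.7 degrees, less where a joint would pass 70% of its speed; a pose out of reach is approached as far as the arm can. A call with a gripper value outside its range is refused whole. The fingers move at their own pace and stop on an object; FORCE is the grip in N (left out, the last holds). Time passes only in rows, so rows that repeat a pose let the fingers close. It gives the time, the measured TCP pose, the force and the opening at its end, in the units of the state.
- arm.observe(): the state, without advancing time (a new reading comes with each control period).
- arm.snapshot(name): name is "scene" or "side" or "wrist"; returns (picture, depth): 420x560x3 uint8, red, green, blue; 420x560 float32, m along the optical axis (not along the pixel's ray), 0 where there is no reading.
- arm.camera_info(name): a dict with "intrinsics" (3x3 intrinsics, pixels), "distortion" ([k1, k2, p1, p2, k3] as OpenCV has them; the pictures are not rectified), "eye" and "attitude" of the camera in the world. Camera axes: x right, y down, z forward; pixel columns grow to the right and rows downward; lengths in m; the calibration is good to about 2 mm. A picture is of the moment at which its call begins: read the wrist's pose just before it. camera_info takes no time and is no camera call; for the wrist camera it gives the pose at the moment of the call.
- arm.close_job(): hands the job in, once; it reports no verdict.
Trained networks look in the newest picture that a camera, given by its name, has taken for a name from the list of things; names that differ only in an ending like _2 or _b are one class to them, and where a whole thing is asked for, a point or a joint stands for the part that bears it (a point fixed in the world has none). Each returns a list of dicts, best first, with "p" (0 to 1); they miss things now and then, are a little off and sometimes report something else, mostly with a low value. They report only what shows in the picture. A call takes as long as a camera call.
- arm.search_frame(query, camera): "box" ([centre column, centre row, width, height] in pixels, round what is visible of it).
- arm.trace(query, camera): "mask" (420x560 bool, what is visible of it) and "box" ([centre column, centre row, width, height] in pixels, round what is visible of it).
- arm.spot_point(query, camera): "centre" ([column, row] in pixels: a listed point, or the origin of a listed thing).
The state is a dict: "time_s": time; "q": joint angles; "qvel": joint speeds; "tau": joint torques, N m; "eef_pos": TCP position; "tool_rot": TCP orientation; "contact_force": force on the tool from outside, world axes, zero at the start; "wrist_torque": the same for the moment, N m; "grip_width": finger opening in m.
Only numpy, scipy, OpenCV 4.12 (cv2) and the standard library are available. Lean on these libraries where they do the work, as an engineer would, in place of code of your own. Each camera call takes 0.05 s, during which the arm holds its last target.

## Working session

There is one attempt and no reset: what is moved stays moved. The work goes in short steps, Python scripts to look and compute and a shell command to move; the robot and the scene stay as the last step left them, time stands still between calls to the robot, and variables do not carry over. Pictures are saved under pics/ and viewed, and the job is handed in when it is done.

```bash
mkdir -p pics; ls; cat > h.py <<'E'
import numpy as np, cv2
from cell import arm
from scipy.spatial.transform import Rotation as R
def shot(n,f):
    info=arm.camera_info(n); p,d=arm.snapshot(n); cv2.imwrite('pics/'+f,p[:,:,::-1]); return p,d,info
def rot(a):
    a=np.array(a); return a if a.shape==(3,3) else R.from_quat(a).as_matrix()
def world(info,d,uv,r=2):
    K=np.array(info['intrinsics']); u,v=uv
    q=cv2.undistortPoints(np.array([[[u,v]]],float),K,np.array(info['distortion']))[0,0]
    a=d[int(round(v))-r:int(round(v))+r+1,int(round(u))-r:int(round(u))+r+1]; z=np.median(a[a>0])
    return rot(info['attitude'])@np.array([q[0]*z,q[1]*z,z])+np.array(info['eye'])
E
python3 - <<'E'
from h import *
for n in ['scene','side']:
    p,d,i=shot(n,n+'0.png'); print(n,i['eye'],i['attitude'])
    for q in ['pocket_tab','channel_tab','board_mid','lead_ball_1_center','rear_ball_1_center']:
        for r in arm.spot_point(q,n)[:4]:
            print(q,round(r['p'],2),np.round(r['centre']),world(i,d,r['centre']).round(3))
s=arm.observe();print(s)
E
```

```text
pics
scene [ 0.11107648 -0.28586221  0.66345313] [ 0.85143015 -0.31586731  0.14991324 -0.39092271]
pocket_tab 0.78 [241. 199.] [0.523 0.279 0.094]
board_mid 0.71 [279. 220.] [0.55  0.185 0.08 ]
board_mid 0.29 [243. 198.] [0.528 0.279 0.094]
lead_ball_1_center 0.53 [290. 226.] [0.55  0.152 0.088]
rear_ball_1_center 0.49 [295. 233.] [0.55  0.135 0.081]
side [ 0.39638334 -0.45531092  0.6425735 ] [ 0.89415407 -0.1035052   0.04220993 -0.43358217]
pocket_tab 0.85 [275. 178.] [0.532 0.28  0.092]
channel_tab 0.65 [328. 263.] [0.576 0.094 0.054]
board_mid 0.6 [300. 220.] [0.552 0.179 0.077]
lead_ball_1_center 0.53 [301. 232.] [0.546 0.144 0.082]
lead_ball_1_center 0.47 [315. 227.] [0.571 0.152 0.079]
rear_ball_1_center 0.61 [309. 242.] [0.553 0.124 0.077]
{'time_s': 0.6, 'q': array([ 1.45608371e+00,  3.58571899e-01,  1.18781918e-02, -1.74472531e-05,
       -1.22406339e+00, -2.88092023e-01]), 'qvel': array([-0.00030637,  0.00107306, -0.00015137,  0.00044724, -0.0007157 ,
       -0.00088067]), 'tau': array([ 1.82731478e-04, -5.82586348e+01,  2.93542689e+01,  6.93904147e+00,
       -6.81681086e-04, -9.99620653e-08]), 'eef_pos': array([0.26460735, 0.62094757, 0.23130777]), 'tool_rot': array([ 9.79786423e-01, -2.00046405e-01, -9.87177241e-06, -1.88283213e-05]), 'contact_force': array([-0.06632746,  0.05043502,  1.31258151]), 'wrist_torque': array([ 0.01306529,  0.03839923, -0.01728381]), 'grip_width': 0.08538341221703959}
```

View pics/scene0.png

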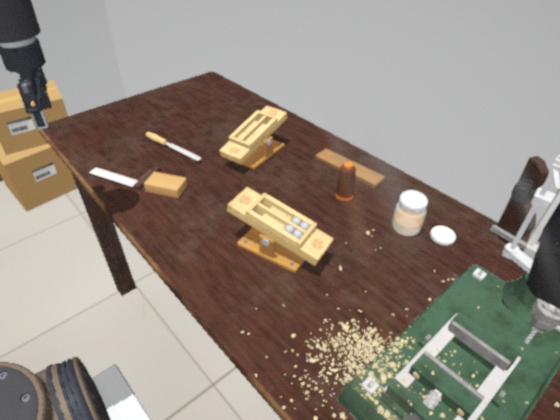

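View pics/side0.png

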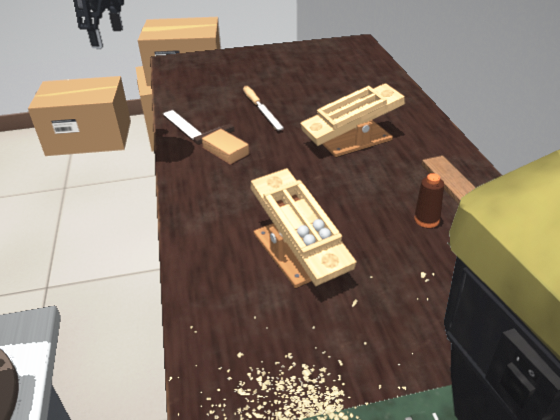

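The scene and side views agree. The board with balls has its pocket tab up at about (0.53, 0.28, 0.092) and its channel tab near (0.576, 0.094, 0.054). The empty board is the one behind.

```bash
python3 - <<'E'
from h import *
s=arm.observe();T=R.from_quat(s['tool_rot'])
print(T.inv().apply(np.array([0.530,0.282,0.16])-s['eef_pos']).round(4), T.as_matrix().round(3))
E
```

```text
[0.377  0.2078 0.0713] [[ 0.92  -0.392 -0.   ]
 [-0.392 -0.92   0.   ]
 [-0.    -0.    -1.   ]]
```

```bash
python3 -m pendant '{"dp":[[0.05,0.028,0],[0.1,0.056,0],[0.15,0.083,0],[0.2,0.111,0],[0.25,0.138,0]],"spin":[0,0,0,0,0],"fingers":[-1,-1,-1,-1,-1]}'
python3 -m pendant '{"dp":[[0.05,0.027,0.01],[0.09,0.05,0.03],[0.127,0.07,0.05],[0.127,0.07,0.05],[0.127,0.07,0.05]],"spin":[0,0,0,0,0],"fingers":[-1,-1,-1,-1,-1]}'
python3 - <<'E'
from h import *
for n in ['side','wrist']:
    p,d,i=shot(n,n+'1.png')
    for q in ['pocket_tab','channel_tab','board_mid']:
        for r in arm.spot_point(q,n)[:2]:
            print(n,q,round(r['p'],2),np.round(r['centre']),world(i,d,r['centre']).round(3))
E
```

```text
time_s: 1.23
eef_pos: [0.4414, 0.3945, 0.2316]
tool_rot: [0.98, -0.2, 0.0, -0.0]
contact_force: [1.4, 0.7, -0.4]
grip_width: -0.0003
time_s: 1.85
eef_pos: [0.5302, 0.2818, 0.1816]
tool_rot: [0.98, -0.2, 0.0, -0.0]
contact_force: [0.6, 0.3, -0.1]
grip_width: 0.0
side pocket_tab 0.79 [273. 181.] [0.527 0.274 0.092]
side channel_tab 0.9 [326. 259.] [0.575 0.101 0.056]
side board_mid 0.72 [303. 218.] [0.557 0.173 0.083]
wrist pocket_tab 0.64 [292. 210.] [0.529 0.274 0.094]
wrist board_mid 0.77 [390. 123.] [0.558 0.19  0.083]
```

View pics/wrist1.png

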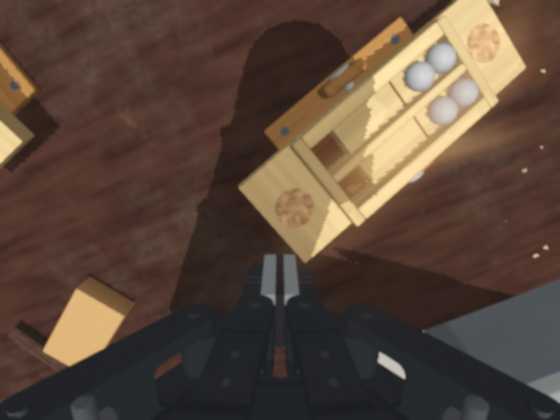

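View pics/side1.png

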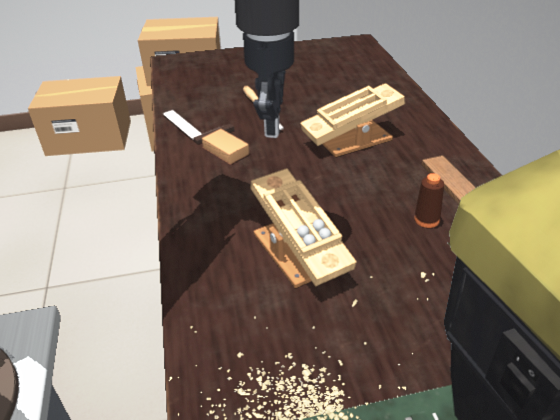

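```bash
python3 - <<'E'
from h import *
p,d,i=shot('wrist','w2.png')
a=world(i,d,(295,208));b=world(i,d,(484,43));print(a,b)
m=(a+b)/2;u=(a-b)[:2];print(np.linalg.norm(u));u/=np.linalg.norm(u)
pin=m[:2]+.0048*u; P=pin+.096*u;C=pin-.096*u
s=arm.observe();T=R.from_quat(s['tool_rot'])
print(u,pin,P,C)
print(T.inv().apply(np.array([*P,.1])-s['eef_pos']).round(4),T.inv().apply(np.array([*(C-P),0])).round(4))
E
```

```text
[0.52953995 0.27119    0.09255262] [0.58100776 0.0990055  0.05641029]
0.1797120988470705
[-0.28639031  0.95811304] [0.55389918 0.18969669] [0.52640571 0.28167555] [0.58139265 0.09771784]
[-0.0028  0.0018  0.0815] [ 0.1226  0.1478 -0.    ]
```

The wrist view shows the board clearly: pocket mark at (295,208), channel mark at (484,43), and four balls in the channel. The marks are 179.7 mm apart against 180.3 mm expected, so the calibration is good. I'll press the pocket end.

```bash
python3 -m pendant '{"dp":[[-0.003,0.002,0.03],[-0.003,0.002,0.06],[-0.003,0.002,0.075],[-0.003,0.002,0.08],[-0.003,0.002,0.085]],"spin":[0,0,0,0,0],"fingers":[-1,-1,-1,-1,-1]}'
python3 -m pendant '{"dp":[[0,0,0.005],[0,0,0.01],[0,0,0.015],[0,0,0.02],[0,0,0.025]],"spin":[0,0,0,0,0],"fingers":[-1,-1,-1,-1,-1]}'
python3 -m pendant '{"dp":[[0,0,0.004],[0,0,0.008],[0,0,0.011],[0,0,0.013],[0,0,0.013]],"spin":[0,0,0,0,0],"fingers":[-1,-1,-1,-1,-1]}'
```

```text
time_s: 2.92
eef_pos: [0.5269, 0.2816, 0.0969]
tool_rot: [0.98, -0.2, 0.0, -0.0]
contact_force: [-0.5, -0.3, -0.1]
grip_width: 0.0001
time_s: 3.55
eef_pos: [0.5265, 0.2813, 0.0711]
tool_rot: [0.98, -0.2, 0.0, -0.0]
contact_force: [-0.0, 1.8, 1.9]
grip_width: 0.0
time_s: 4.18
eef_pos: [0.5261, 0.2808, 0.058]
tool_rot: [0.98, -0.2, -0.0, 0.0]
contact_force: [0.1, 1.2, 1.0]
grip_width: -0.0001
```

```bash
python3 -m pendant '{"dp":[[0,0,0.002],[0,0,0.003],[0,0,0.004],[0,0,0.004],[0,0,0.004]],"spin":[0,0,0,0,0],"fingers":[-1,-1,-1,-1,-1]}'
python3 - <<'E'
from h import *
for n in ['side','scene']:
    p,d,i=shot(n,n+'3.png')
    cv2.imwrite(f'pics/{n}3c.png',cv2.resize(p[150:300,200:380] if n=='side' else p[160:290,200:360],None,fx=4,fy=4,interpolation=2)[:600,:800,::-1])
    for r in arm.spot_point('lead_ball_1_center',n): print(n,round(r['p'],2),np.round(r['centre']),world(i,d,r['centre']).round(3))
E
```

```text
time_s: 4.8
eef_pos: [0.5264, 0.2808, 0.0562]
tool_rot: [0.98, -0.2, 0.0, 0.0]
contact_force: [-6.1, -1.4, 19.3]
grip_width: -0.0
```

View pics/side3c.png

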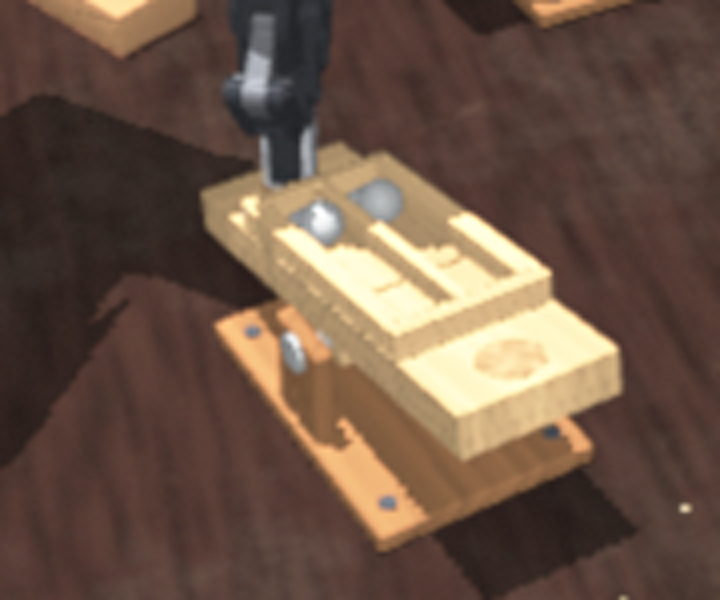

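View pics/scene3c.png

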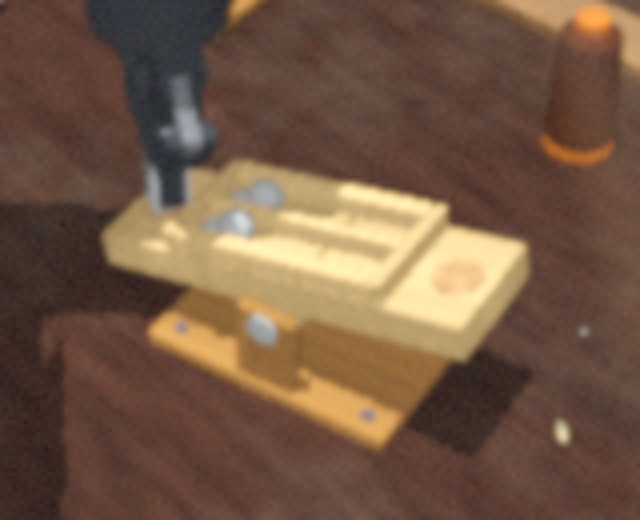

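The board is at its stop with 19 N on it. One ball per lane shows above the pockets, and the lead balls look sunk behind them. I'll retreat and check from the wrist.

```bash
python3 -m pendant '{"dp":[[0,0,-0.01],[0,0,-0.05],[0,0,-0.1],[0.03,0.036,-0.125],[0.03,0.036,-0.125]],"spin":[0,0,0,0,0],"fingers":[-1,-1,-1,-1,-1]}'
python3 - <<'E'
from h import *
p,d,i=shot('wrist','w4.png')
for r in arm.spot_point('lead_ball_1_center','wrist'): print(round(r['p'],2),np.round(r['centre']),world(i,d,r['centre']).round(3))
s=arm.observe();T=R.from_quat(s['tool_rot']);print(T.inv().apply(np.array([.5814,.0977,.1])-s['eef_pos']).round(4))
E
```

```text
time_s: 5.62
eef_pos: [0.5409, 0.2347, 0.1818]
tool_rot: [0.98, -0.201, 0.001, -0.001]
contact_force: [-0.2, 0.2, -0.1]
grip_width: -0.0001
0.68 [286. 225.] [0.526 0.237 0.073]
[0.0927 0.1103 0.0792]
```

View pics/w4.png

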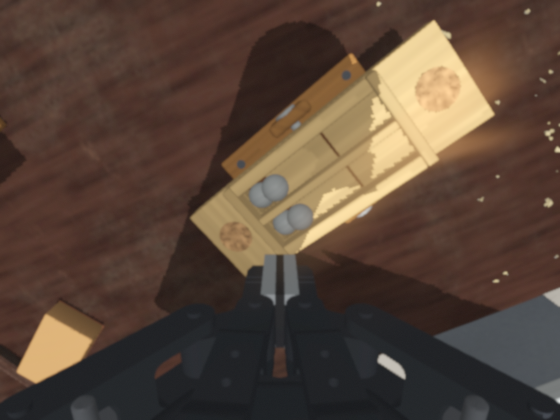

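Both lead balls are in the pockets, at (262,193) and (287,222), with the spares just behind at (275,187) and (300,216). The board has stayed down. Next is the channel end.

```bash
python3 -m pendant '{"dp":[[0.03,0.037,0],[0.06,0.074,0],[0.093,0.11,0],[0.093,0.11,0.03],[0.093,0.11,0.06]],"spin":[0,0,0,0,0],"fingers":[-1,-1,-1,-1,-1]}'
python3 -m pendant '{"dp":[[0,0,0.01],[0,0,0.018],[0,0,0.022],[0,0,0.026],[0,0,0.03]],"spin":[0,0,0,0,0],"fingers":[-1,-1,-1,-1,-1]}'
python3 -m pendant '{"dp":[[0,0,0.004],[0,0,0.008],[0,0,0.012],[0,0,0.016],[0,0,0.02]],"spin":[0,0,0,0,0],"fingers":[-1,-1,-1,-1,-1]}'
python3 -m pendant '{"dp":[[0,0,0.004],[0,0,0.008],[0,0,0.011],[0,0,0.013],[0,0,0.013]],"spin":[0,0,0,0,0],"fingers":[-1,-1,-1,-1,-1]}'
```

```text
time_s: 6.35
eef_pos: [0.5818, 0.0982, 0.1174]
tool_rot: [0.98, -0.201, -0.001, 0.0]
contact_force: [0.0, -0.2, -0.3]
grip_width: -0.0001
time_s: 6.98
eef_pos: [0.5829, 0.0987, 0.0901]
tool_rot: [0.98, -0.2, 0.001, -0.0]
contact_force: [0.8, -1.9, 3.0]
grip_width: 0.0002
time_s: 7.6
eef_pos: [0.5823, 0.0985, 0.0691]
tool_rot: [0.98, -0.2, -0.0, 0.0]
contact_force: [0.7, -2.0, 2.6]
grip_width: 0.0002
time_s: 8.22
eef_pos: [0.5822, 0.0986, 0.0565]
tool_rot: [0.98, -0.2, -0.0, 0.0]
contact_force: [-0.6, -1.5, 4.8]
grip_width: 0.0001
```

```bash
python3 -m pendant '{"dp":[[0,0,0.002],[0,0,0.003],[0,0,0.004],[0,0,0.004],[0,0,0.004]],"spin":[0,0,0,0,0],"fingers":[-1,-1,-1,-1,-1]}'
python3 -m pendant '{"dp":[[0,0,-0.01],[0,0,-0.05],[0,0,-0.1],[-0.03,-0.036,-0.125],[-0.06,-0.072,-0.125]],"spin":[0,0,0,0,0],"fingers":[-1,-1,-1,-1,-1]}'
python3 -m pendant '{"dp":[[-0.03,-0.036,0],[-0.03,-0.036,0],[-0.03,-0.036,0]],"spin":[0,0,0],"fingers":[-1,-1,-1]}'
python3 - <<'E'
from h import *
p,d,i=shot('wrist','w5.png')
for q in ['pocket_tab','channel_tab','lead_ball_1_center','rear_ball_1_center']:
  for r in arm.spot_point(q,'wrist'): print(q,round(r['p'],2),np.round(r['centre']),world(i,d,r['centre']).round(3))
p,d,i=shot('side','side5.png')
cv2.imwrite('pics/side5c.png',cv2.resize(p[150:300,200:380],None,fx=4,fy=4)[:,:,::-1])
for q in ['pocket_tab','channel_tab']:
  for r in arm.spot_point(q,'side'): print(q,round(r['p'],2),np.round(r['centre']),world(i,d,r['centre']).round(3))
E
```

```text
time_s: 8.85
eef_pos: [0.5825, 0.0986, 0.0556]
tool_rot: [0.98, -0.199, 0.001, -0.0]
contact_force: [-10.7, -3.1, 31.0]
grip_width: 0.0001
time_s: 9.48
eef_pos: [0.556, 0.19, 0.1798]
tool_rot: [0.98, -0.201, 0.001, -0.002]
contact_force: [-0.0, -0.4, -0.7]
grip_width: 0.0002
time_s: 9.85
eef_pos: [0.5414, 0.2334, 0.1769]
tool_rot: [0.98, -0.2, -0.0, 0.0]
contact_force: [0.1, -0.3, 0.5]
grip_width: 0.0001
pocket_tab 0.57 [235. 250.] [0.53  0.273 0.093]
channel_tab 0.77 [427.  83.] [0.582 0.1   0.056]
channel_tab 0.6 [272. 194.] [0.558 0.233 0.092]
lead_ball_1_center 0.83 [296. 224.] [0.531 0.225 0.092]
rear_ball_1_center 0.6 [405. 134.] [0.559 0.135 0.083]
rear_ball_1_center 0.25 [234. 251.] [0.53  0.274 0.093]
pocket_tab 0.78 [272. 181.] [0.526 0.274 0.092]
channel_tab 0.61 [277. 181.] [0.535 0.272 0.091]
```

View pics/w5.png

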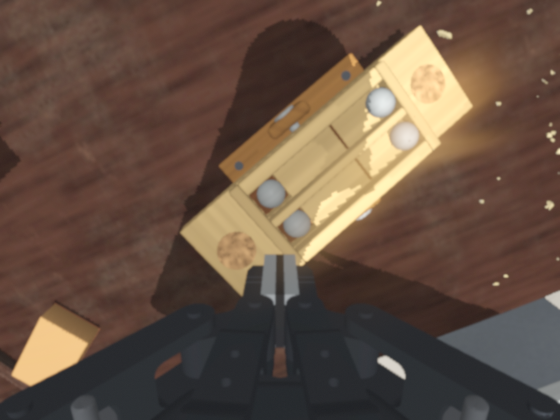

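View pics/side5c.png

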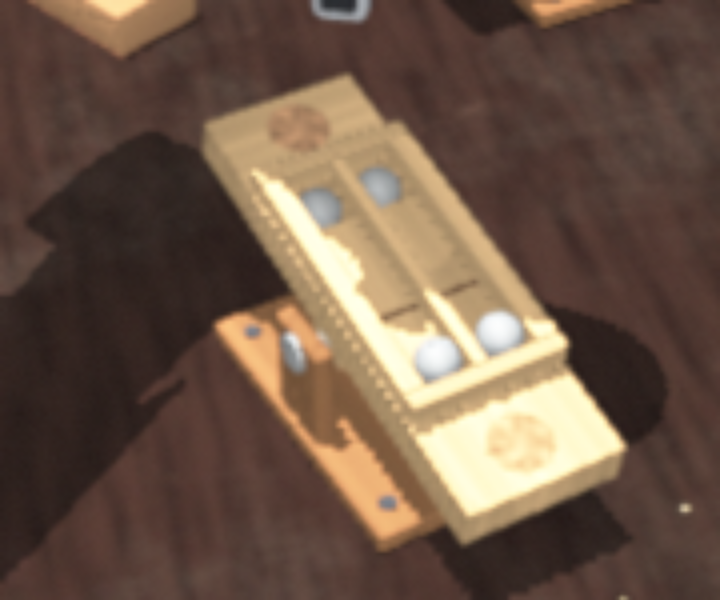

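The final views show one ball in each pocket, at (271,193) and (296,224), and the two spares against the channel's end wall, at (380,102) and (405,134). The tab marks are at 93 and 56 mm, so the board is fully tipped. The gripper is clear.

```bash
python3 -c "
from cell import arm
print(arm.close_job())"
```

```text
the job is handed in; nothing more can be done
None
```

The job is done and handed in at about 10 s of the 48 s allowed. I pressed the pocket tab down to its stop (about 19 N), and a wrist picture showed a ball in each pocket. Then I pressed the channel tab down to its stop (about 31 N) and moved the gripper clear.

- **Balls:** the last wrist and side pictures show one ball in each pocket and both spare balls at the channel's end wall, well inside the line.
- **Board tilt:** the pocket mark is at about 93 mm and the channel mark at about 56 mm, against 92 and 55 mm expected with the channel end fully down.
- **Clearance:** the gripper was about 18 cm above the bench, touching nothing.
- **Detections that disagreed:** the networks gave three false ones. `channel_tab` was also reported on a pocketed ball in the wrist view and at the pocket tab in the side view. `rear_ball` was also reported at the pocket mark, with a low value. The pictures contradict all three.

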